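# Clamp a culture jar and vent its lid

## Robot

A 6-joint arm with a two-finger parallel gripper is mounted at the origin on a cart in front of the work surface, level with it; the furniture and walls round the work are solid. World frame = base frame: x ahead of the robot, y to its left, z up, the work surface at z = 0. Lengths are in m, angles in rad, forces in N, time in s.
With the tool pointing down it reaches from about 0.4 to 0.825 m from the base axis. Payload 7 kg.
Tool frame: the origin (TCP) lies between the finger pads, 19 mm behind the fingertips; this is the grasp point; z points along the fingers, y is the direction in which the jaws open and shut (so a half turn about z gives the same grasp; the last joint's range is limited). The gripper opens to 88 mm and grips with 3 to 60 N. Pads are 19 mm wide; open, the fingers measure 130 mm over their backs; the gripper's body (78 mm by 193 mm) begins 47 mm behind the grasp point.
Start: joints at [-0.968, 0.359, 0.012, 0, -1.224, -0.288], TCP at [0.209, -0.642, 0.245] pointing down, gripper open.
Joint ranges: [-3.07, 3.07], [-1.43, 2.12], [-1.02, 1.25], [-3.03, 1.67], [-3.05, -0], [-3.03, 3.03]. Speed limits (rad/s): [2.39, 2.39, 3.01, 3.14, 3.14, 3.14].

## Interface

Orientations are given as [roll, pitch, yaw] about the fixed x, y, z axes, in that order (R = Rz(yaw) Ry(pitch) Rx(roll)).
In Python, from station import arm gives the robot as it stands. The module is installed in compiled form; this text tells all that it offers.
- The arm moves only by the tool arm_command, never from a script. Its argument "motion" is a list of rows, each a list of 3 entries, a list of its own where there are three numbers: the shift along the tool's x, y, z in mm, then the turn, a rotation vector about the tool's x, y, z in degrees, then the opening, from 0 (shut) to 1 (fully open). In form: [[[tx, ty, tz], [wx, wy, wz], grip], ...]. A call has 1 to 20 rows; each row shifts and turns the commanded pose from where the row before left it, along the tool's axes as they then stand; what a row does not reach is not made up. A row lasts 1/12 s, in which the tool goes at most 41.7 mm and 7.16 degrees, less where a joint would pass 70% of its speed; a pose out of reach is approached as far as the arm can. A call is refused whole if a number of a shift passes 41.7 or a number of a turn 7.16, either way. A call with a gripper value outside its range is refused whole. The fingers move at their own pace and stop on an object; "newtons" is the grip in N (left out, the last holds). Time passes only in rows, so rows that do not move let the fingers close. It gives the time, the measured TCP pose, the force and the opening at its end, in the units of the state.
- arm.get_state(): the state, without advancing time (a new reading comes with each control period).
- arm.grab_frame(name): name is "side" or "top"; returns the picture (400x640x3 uint8, red, green, blue); there is no depth.
- arm.camera_info(name): a dict with "fov_y" (degrees; the focal length in pixels is half the picture's height over the tangent of half this angle, whatever the lens; pixels are square), "cx", "cy" (the principal point, pixels), "view" (4x4, takes a point from world to camera coordinates). Camera axes: x right, y down, z forward; pixel columns grow to the right and rows downward; lengths in m; the calibration is good to about 2 mm. A picture is of the moment at which its call begins. camera_info takes no time and is no camera call.
- arm.job_done(): hands the job in, once; it reports no verdict.
The state is a dict: "t": time; "q": joint angles; "qd": joint speeds; "joint_efforts": joint torques, N m; "eef_pos": TCP position; "ee_rot": TCP orientation; "force": force on the tool from outside, world axes, zero at the start; "moment": the same for the moment, N m; "width": finger opening in m.
Only numpy, scipy, OpenCV 4.12 (cv2) and the standard library are available. Lean on these libraries where they do the work, as an engineer would, in place of code of your own. Each camera call takes 0.05 s, during which the arm holds its last target. There are 200 camera calls.

## Task

Get the culture jar that stands in the crank clamp ready for the incubator: turn the clamp's crank clockwise until the sliding jaw grips the jar firmly and take your fingers off, then screw the jar's lid down clockwise until it bottoms out, and back it off a quarter turn so that the culture can breathe. Finish still holding the lid between the fingers at that quarter-turn setting, with the jar upright in the clamp. Leave the second jar, the flask and the dish round the clamp where they stand.

Things in the scene. Friction and masses are not known exactly. Their poses are not given: they have to be found in the camera images.
- clamp: Jar clamp fixed to the worktop: aluminium base plate 110 x 270 x 10 mm, long along its y (-150 to +120 mm). Origin: at its underside; z up. Steel V jaw (70 mm high) at its +y end; a seated jar's axis is at y = +60 mm, x = 0. Sliding jaw closes along +y; grey crank housing (52 mm high) at y = -80 mm. Overhead, hood switches at x 0.23 m, y -0.15 to 0.08 m, 0.86 m up: keep the elbow clear.
- pad: Black rubber pad, 50 x 46 mm, on the sliding jaw, on stiff springs (8 N per mm, 6 mm travel). Origin in its face, 40 mm below the pad's middle, at worktop level; +y points to the jar. It moves 12 mm per radian of crank.
- crank (a joint): Crank angle, rad, 0 (open) to 3.4; grows clockwise seen from above and closes the jaw; starts at 0 to 0.7. About 6 N at the knob move it; it stays where left. Near 2.5 the pad has pushed the jar into the V and it stiffens: each 0.1 rad more adds about 6 N of grip and 2 N at the knob. Firm is 0.3 to 0.5 rad past there, some 12 to 17 N at the knob.
- crank_axis (a point): Point on the crank's vertical axis, at the height of the middle of the knob (86 mm above the worktop); fixed to the clamp.
- crank_knob (a point): Middle of the crank's upright black knob, 23 mm diameter, 40 mm high (66 to 106 mm above the worktop), which spins freely on its pin; 40 mm from the crank's axis; the steel arm under it ends at 66 mm. At crank = 0 it lies between the clamp's +x and +y (45 degrees); at 2.36 it points to the clamp's -y, away from the jar.
- jar: Glass culture jar with a black screw lid, loose, 60 mm diameter, 124 mm high, 0.26 kg, standing on the clamp's base plate between the jaws, up to 10 mm short of the V at the start. Origin: centre of its underside; z up.
- lid_top (a point): Centre of the top of this jar's screw lid: 124 mm above the jar's underside, 134 mm above the worktop. The lid is black, 60 mm diameter, 26 mm high; grip it from above across its sides, fingertips at least 2 mm above its lower edge.
- jar_lid (a joint): Angle of the lid on its thread, rad: 0 is bottomed out (hard stop); it grows counterclockwise seen from above as the lid unscrews; a quarter turn open is 1.57. It starts between 1.1 and 2.6, turns with a light 0.05 N m, stays where left and does not rise noticeably.
- spare_jar: Bystander: a second jar like the first, 60 mm diameter, 124 mm high, standing on the worktop beyond the clamp's +y end. Origin: centre of its underside.
- flask: Bystander: small stoppered glass flask, 57 mm diameter, 102 mm high, behind the clamp (+x side). Origin: centre of its underside.
- dish: Bystander: flat round dish, 105 mm diameter, 29 mm high, in front of the clamp (-x side). Origin: centre of its underside.
Mind the look-alikes: they are no part of the job. Leave any pink look-alike of the jar alone.

How it is judged:
By the outcome, as a careful person would: the job done as asked, in the order asked, and still so for the second after the job is handed in, while the arm keeps its last pose, push and grip.
It also fails if it takes over 72 s, if anything falls off the work surface, if the arm or the gripper's body presses on something with over 40 N, if the wrist force passes 120 N, or if a joint passes its speed limit or range.

## Working session

There is one attempt and no reset: what is moved stays moved. The work goes in short steps, Python scripts to look and compute and a tool call to move; the robot and the scene stay as the last step left them, time stands still between calls to the robot, and variables do not carry over. Pictures are saved under pics/ and viewed, on a budget of 10 in all, crops included, one or two more only if the job needs it, and the job is handed in when it is done.

Besides the shell and the picture viewer there is one more tool, called after "Emit:" in YAML: its name, and indented under it one key for each argument. arm_command: Moves the arm, as the interface text tells. Its arguments: {"type":"object","properties":{"motion":{"type":"array","items":{"type":"array"}},"newtons":{"type":"number"}},"required":["motion"]}

```bash
mkdir -p pics; cat > h.py <<'E'
import numpy as np, cv2
from station import arm
from scipy.spatial.transform import Rotation as R
def ray(n,u,v):
    c=arm.camera_info(n); f=200/np.tan(np.radians(c["fov_y"])/2); V=np.array(c["view"])
    d=V[:3,:3].T@np.array([(u-c["cx"])/f,(v-c["cy"])/f,1]); o=-V[:3,:3].T@V[:3,3]; return o,d
def onz(n,u,v,z):
    o,d=ray(n,u,v); return o+d*(z-o[2])/d[2]
def proj(n,p):
    c=arm.camera_info(n); f=200/np.tan(np.radians(c["fov_y"])/2); V=np.array(c["view"])
    q=V[:3,:3]@np.array(p)+V[:3,3]; return c["cx"]+f*q[0]/q[2],c["cy"]+f*q[1]/q[2]
def snap(n,name):
    im=np.array(arm.grab_frame(n)); cv2.imwrite(f"pics/{name}.png",im[:,:,::-1]); return im
E
python3 - <<'E'
from h import *
np.set_printoptions(precision=4,suppress=True)
for n in("top","side"):
    snap(n,n+"0"); c=arm.camera_info(n); print(c); o,d=ray(n,320,200); print(o,d)
s=arm.get_state(); print(s)
E
```

```text
{'fov_y': 56.53164101828678, 'cx': 317.47842613665966, 'cy': 198.2290465383372, 'view': array([[-0.21  , -0.9777,  0.0095,  0.4288],
       [-0.8732,  0.1831, -0.4517,  0.4435],
       [ 0.4399, -0.1032, -0.8921,  0.7767],
       [ 0.    ,  0.    ,  0.    ,  1.    ]])}
[0.1356 0.4182 0.8891] [ 0.4343 -0.1089 -0.8942]
{'fov_y': 47.19624347127447, 'cx': 308.77705795336834, 'cy': 206.55215683180464, 'view': array([[ 0.9995, -0.0295,  0.011 , -0.4819],
       [-0.0043, -0.4737, -0.8806,  0.263 ],
       [ 0.0312,  0.8802, -0.4736,  0.6199],
       [ 0.    ,  0.    ,  0.    ,  1.    ]])}
[ 0.4634 -0.4353  0.5306] [ 0.0558  0.8862 -0.4608]
{'t': 0.1, 'q': array([-0.9679,  0.3593,  0.0111, -0.0003, -1.2241, -0.2881]), 'qd': array([ 0.0004, -0.0004,  0.0019,  0.0002, -0.0004, -0.001 ]), 'joint_efforts': array([ -0.001 , -58.4161,  29.3752,   7.0155,   0.0102,  -0.0001]), 'eef_pos': array([ 0.2088, -0.6414,  0.2445]), 'ee_rot': array([ 3.1401, -0.0001, -2.8269]), 'force': array([ 0.1039,  0.2129, -0.2563]), 'moment': array([ 0.0265,  0.0215, -0.0165]), 'width': 0.08748787693320048}
```

View pics/top0.png

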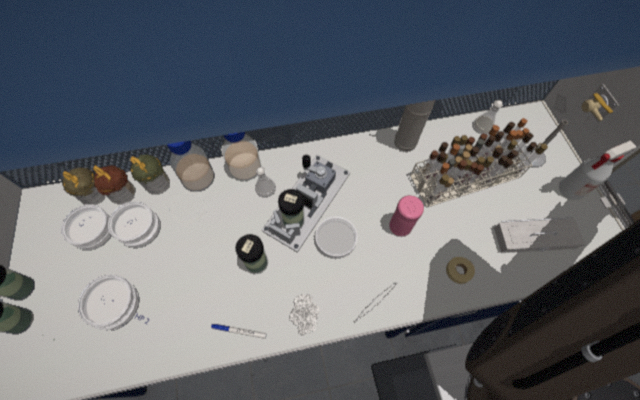

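View pics/side0.png

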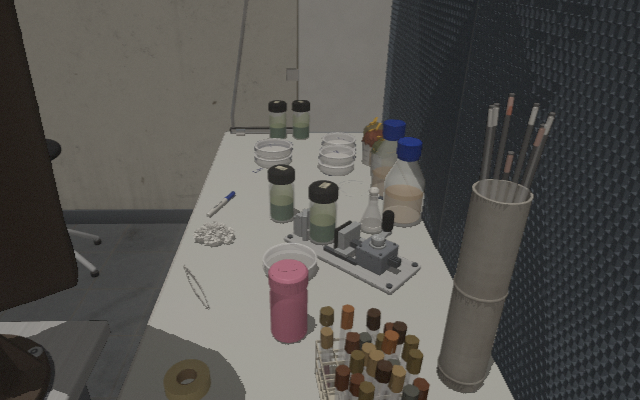

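The top view shows these candidates:
- Black-lidded jar in the clamp, (291,200). This is the target.
- Spare jar, (250,248).
- Two green jars far left, (10,285) and (5,318).
- Pink look-alike, (406,215).

The knob is at (306,161), the crank housing at (320,177), the flask at (264,183) and the dish at (335,238). In the side view the target is at (323,210), the spare at (282,192) and the knob at (388,221). I'll check the choice in one crop.

```bash
python3 - <<'E'
from h import *
a=cv2.imread("pics/top0.png")[145:275,230:365]; b=cv2.imread("pics/side0.png")[160:300,270:430]
A=cv2.resize(a,(400,int(400*a.shape[0]/a.shape[1])),interpolation=2); B=cv2.resize(b,(400,350),interpolation=2)
h=max(A.shape[0],350); o=np.zeros((h,800,3),np.uint8); o[:A.shape[0],:400]=A; o[:350,400:]=B
cv2.imwrite("pics/crop1.png",np.clip(o*1.6,0,255).astype(np.uint8))
E
```

```text
(no output)
```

View pics/crop1.png

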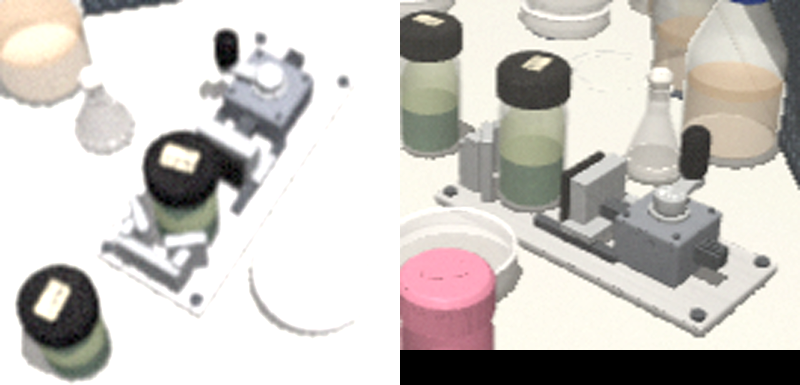

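The target is confirmed: a black lid with a paper label, standing between the V jaw and the black pad. The plate screws at z≈0.01 give the clamp's direction.

```bash
python3 - <<'E'
from h import *
np.set_printoptions(precision=4,suppress=True)
T=lambda u,v:(u/2.963+230,v/2.963+145); S=lambda u,v:((u-400)/2.5+270,v/2.5+160)
for k,n,p,z in [("screw a",'top',T(343,82),.01),("screw b",'top',T(196,299),.01),("screw c",'top',T(260,38),.01),("screw a",'side',S(762,262),.01),("screw? ",'side',S(698,315),.01),("screw?",'side',S(450,191),.01),
 ("axis top",'top',T(269,75),.075),("axis top",'side',S(670,196),.075)]:
    print(k,n,onz(n,*p,z))
def black(n,box):
    im=cv2.imread(f"pics/{n}0.png"); x0,y0,x1,y1=box
    m=(im[y0:y1,x0:x1].max(2)<45).astype(np.uint8)
    k,l,st,c=cv2.connectedComponentsWithStats(m)
    for i in np.argsort(-st[1:,4])[:3]+1: print(n,st[i]+[x0,y0,0,0,0],c[i]+[x0,y0])
black('top',(270,145,330,225)); black('side',(300,175,345,225)); black('side',(375,205,400,235)); black('top',(298,150,316,172))
def tri(a,b):
    o1,d1=ray('top',*a);o2,d2=ray('side',*b)
    s=np.linalg.lstsq(np.c_[d1,-d2],o2-o1,rcond=None)[0]; p,q=o1+s[0]*d1,o2+s[1]*d2
    return (p+q)/2,np.linalg.norm(p-q)
print("lid",tri(T(181,160),S(534,68)),onz('top',*T(181,160),.134),onz('side',*S(534,68),.134))
print("knob",tri(T(227,49),S(695,152)),onz('top',*T(227,49),.086),onz('side',*S(695,152),.086))
print("spare",onz('top',*T(58,297),.124))
print("flask",onz('side',*S(655,160),.02),onz('top',*T(104,130),.03))
E
```

```text
screw a top [0.6301 0.2239 0.01  ]
screw b top [0.45   0.3963 0.01  ]
screw c top [0.6931 0.2891 0.01  ]
screw a side [0.6974 0.2905 0.01  ]
screw?  side [0.6352 0.2255 0.01  ]
screw? side [0.4536 0.3977 0.01  ]
axis top top [0.6133 0.299  0.075 ]
axis top side [0.619  0.2847 0.075 ]
top [279 190  33  26 471] [293.9724 203.3248]
top [303 156   7  12  74] [305.9595 161.2432]
side [310 188  28  16 270] [324.2148 196.6481]
side [312 186   3   3   5] [313.2 187. ]
side [316 185   1   1   1] [316. 185.]
side [382 211  12  21 203] [387.7389 220.6453]
top [303 156   7  12  74] [305.9595 161.2432]
lid (array([0.5212, 0.3899, 0.13  ]), np.float64(0.001629365343471319)) [0.5183 0.3899 0.134 ] [0.5214 0.3825 0.134 ]
knob (array([0.6431, 0.3304, 0.085 ]), np.float64(0.004713583259776169)) [0.6397 0.3304 0.086 ] [0.6452 0.331  0.086 ]
spare [0.4316 0.4974 0.124 ]
flask [0.6342 0.431  0.02  ] [0.6142 0.4473 0.03  ]
```

Emit:
arm_command:
  motion:
    - [[0, -30, 0], [0, 0, 0], 1]
    - [[0, -30, 0], [0, 0, 0], 1]
    - [[0, 0, 0], [0, 0, 0], 1]

```text
t: 0.35
eef_pos: [0.2284, -0.7018, 0.2429]
ee_rot: [3.14, -0.001, -2.827]
force: [-0.2, 1.5, -1.8]
width: 0.0875
```

```bash
python3 - <<'E'
from h import *
np.set_printoptions(precision=4,suppress=True)
s=arm.get_state(); print(s['t'],s['q'],s['eef_pos'],s['ee_rot'],s['width'])
for k,n,p,z in [("cup base",'top',(405,148),.0),("cup base s",'side',(462,380),0),("cup top",'top',(415,108),.2),("pink top",'top',(409,203),.12),("pink side",'side',(289,272),.12),("rack",'top',(420,185),.05),("rack",'top',(520,140),.05),("bottle",'top',(590,180),.1),("bottle base",'top',(572,190),0),("flask R",'top',(485,130),.0)]:
    print(k,onz(n,*p,z))
for v in (195,100,95): print(ray('side',500,v))
E
```

```text
0.35 [-0.993   0.4646  0.1701  0.0005 -1.278  -0.2632] [ 0.2284 -0.7018  0.2429] [ 3.14   -0.0009 -2.8268] 0.08748823923799139
cup base [0.6809 0.0342 0.    ]
cup base s [0.7038 0.0208 0.    ]
cup top [0.6627 0.0613 0.2   ]
pink top [0.4594 0.125  0.12  ]
pink side [0.4548 0.1215 0.12  ]
rack [0.5324 0.0539 0.05  ]
rack [ 0.6108 -0.2646  0.05  ]
bottle [ 0.4363 -0.3394  0.1   ]
bottle base [ 0.456 -0.37   0.   ]
flask R [ 0.6939 -0.2193  0.    ]
(array([ 0.4634, -0.4353,  0.5306]), array([ 0.4488,  0.8798, -0.4468]))
(array([ 0.4634, -0.4353,  0.5306]), array([ 0.4497,  0.9781, -0.2641]))
(array([ 0.4634, -0.4353,  0.5306]), array([ 0.4498,  0.9833, -0.2545]))
```

Emit:
arm_command:
  motion:
    - [[0, 20, -35], [0, 0, 0], 1]
    - [[0, 20, -35], [0, 0, 0], 1]
    - [[0, 0, 0], [0, 0, 0], 1]

```text
t: 0.6
eef_pos: [0.2148, -0.6614, 0.3234]
ee_rot: [-3.132, -0.0, -2.826]
force: [0.7, -1.2, 3.9]
width: 0.0878
```

```bash
python3 - <<'E'
from h import *
s=arm.get_state(); print(s['t'],s['q'],s['eef_pos'],s['ee_rot'],s['width'])
E
```

```text
0.6 [-0.97592866  0.35373983  0.17802704  0.00273002 -1.38612752 -0.28009229] [ 0.21479094 -0.66141796  0.32339954] [-3.13224320e+00 -1.07609661e-04 -2.82632850e+00] 0.08780183442150537
```

Emit:
arm_command:
  motion:
    - [[0, 0, 0], [7, 0, 0], 1]
    - [[0, 0, 0], [7, 0, 0], 1]
    - [[0, 0, 0], [0, 0, 0], 1]

```text
t: 0.85
eef_pos: [0.2123, -0.6553, 0.3104]
ee_rot: [-2.898, 0.0, -2.827]
force: [0.1, 0.2, -2.2]
width: 0.0881
```

```bash
python3 - <<'E'
from h import *
s=arm.get_state(); print(s['t'],s['q'],s['eef_pos'],s['ee_rot'],s['width'])
E
```

```text
0.85 [-0.93496485  0.20956418 -0.10736963  0.08914311 -1.02378822 -0.35843359] [ 0.21227162 -0.65529105  0.31036234] [-2.89779026e+00  9.79921382e-05 -2.82659319e+00] 0.08809963302085712
```

```bash
cat > fk.py <<'E'
import numpy as np
from scipy.spatial.transform import Rotation as R
from scipy.optimize import least_squares
D=[([-0.9679,0.3593,0.0111,-0.0003,-1.2241,-0.2881],[0.2088,-0.6414,0.2445]),
([-0.993,0.4646,0.1701,0.0005,-1.278,-0.2632],[0.2284,-0.7018,0.2429]),
([-0.97592866,0.35373983,0.17802704,0.00273002,-1.38612752,-0.28009229],[0.21479,-0.661418,0.3234]),
([-0.93496485,0.20956418,-0.10736963,0.08914311,-1.02378822,-0.35843359],[0.21227,-0.655291,0.310362])]
E=lambda a,t:R.from_euler(a,t).as_matrix()
def fk(p,q,s4):
    a1,d1,L2,a3,d4,T,s0,s5=p
    A=E('z',q[0]);B=A@E('y',q[1]);C=A@E('y',q[1]-q[2]);W=C@E('x',s4*q[3])@E('y',-q[4])
    e=A@[a1,s0,d1]+B@[0,0,L2]
    return e, e+C@[d4,0,a3]+W@[T,s5,0], W
if __name__=="__main__":
    x0=np.array([.04,.38,.44,.04,.44,.28,-.1,-.1])
    for s4 in(1,-1):
        f=lambda p:np.r_[np.concatenate([(fk(p,q,s4)[1]-x)/.001 for q,x in D]),(p-x0)/.08]
        r=least_squares(f,x0); print(s4,r.cost,np.round(r.x,3),fk(r.x,D[3][0],s4)[2][:,0])
        for q,x in D: print(np.round(fk(r.x,q,s4)[0],3),np.round((fk(r.x,q,s4)[1]-x)*1e3,1))
    print("meas",R.from_euler('xyz',[-2.89779,.0001,-2.82659]).as_matrix()[:,2])
E
python3 fk.py
```

```text
1 657.3920889579234 [ 0.068  0.106  0.379  0.043  0.472  0.101 -0.666  0.466] [ 0.19723036 -0.1391812  -0.97042711]
[-0.434 -0.544  0.461] [  0.4 -15.7  -5.3]
[-0.428 -0.564  0.445] [-12.4   4.1   5.4]
[-0.44  -0.539  0.462] [-3.2 -8.2 -1.7]
[-0.448 -0.514  0.477] [14.6 20.7  1.7]
-1 6.684045680742693 [ 0.002  0.202  0.6   -0.002  0.463  0.36  -0.006 -0.186] [ 0.07487823 -0.22948741 -0.97042711]
[ 0.116 -0.179  0.764] [-0.   0.1  0.2]
[ 0.143 -0.23   0.739] [-0.1  0.2  0.2]
[ 0.113 -0.177  0.765] [ 0.1 -0.1 -0. ]
[ 0.071 -0.105  0.789] [ 0.  -0.1 -0.4]
meas [ 0.07488089 -0.22948681 -0.97042705]
```

```bash
cat >> fk.py <<'E'
P=np.array([.002,.202,.6,-.002,.463,.36,-.006,-.186])
LO=np.array([-3.07,-1.43,-1.02,-3.03,-3.05,-3.03]);HI=np.array([3.07,2.12,1.25,1.67,0,3.03])
def ik(pos,yaw):
    def f(q):
        e,t,W=fk(P,np.r_[q,0],-1); return np.r_[(t-pos)*10,W[:,0]-[0,0,-1]]
    q=least_squares(f,[.5,.3,.1,0,-1.3],bounds=(LO[:5],HI[:5])).x
    q6=(yaw+np.pi/2-q[0]+np.pi)%(2*np.pi)-np.pi
    return np.r_[q,q6],np.linalg.norm(f(q))
def clear(q):
    e,t,W=fk(P,q,-1); s=np.array([0,0,P[1]]); w=t-W@[P[5],P[7],0]; u=t-W@[P[5],0,0]
    L=np.array([[.23,y,.86] for y in np.linspace(-.15,.08,12)])
    pts=np.vstack([np.linspace(a,b,30) for a,b in((s,e),(e,w),(w,u),(u,t))])
    return e,np.min(np.linalg.norm(pts[:,None]-L,axis=2))
E
python3 - <<'E'
from fk import *; from h import onz
np.set_printoptions(precision=3,suppress=True)
print("wall",onz('top',400,130,0),onz('top',200,150,0),onz('side',500,390,0),onz('side',425,240,0))
pts=[(.212,-.655,.31),(.3,-.45,.35),(.42,-.2,.35),(.45,0,.35),(.45,.15,.35),(.42,0,.3),(.42,0,.25),(.5,0,.3),(.6,0,.4),(.643,.33,.25),(.643,.33,.094),(.631,.26,.094),(.52,.39,.25),(.52,.395,.125)]
for p in pts:
    q,r=ik(np.array(p),np.radians(-75)); e,c=clear(q); print(p,round(r,4),q,e,round(c,3))
E
```

```text
wall [0.745 0.029 0.   ] [0.794 0.611 0.   ] [0.752 0.002 0.   ] [0.746 0.396 0.   ]
(0.212, -0.655, 0.31) 0.0 [-0.975  0.351  0.147  0.    -1.367  1.237] [ 0.112 -0.176  0.765] 0.152
(0.3, -0.45, 0.35) 0.0 [-0.62   0.082 -0.109  0.    -1.38   0.882] [ 0.038 -0.035  0.8  ] 0.104
(0.42, -0.2, 0.35) 0.0 [-0.019 -0.054 -0.248 -0.    -1.377  0.281] [-0.03  -0.005  0.801] 0.109
(0.45, 0, 0.35) 0.0 [ 0.441 -0.082 -0.273 -0.    -1.38  -0.179] [-0.04  -0.026  0.8  ] 0.117
(0.45, 0.15, 0.35) 0.0 [ 0.738 -0.037 -0.232 -0.    -1.376 -0.477] [-0.011 -0.018  0.802] 0.139
(0.42, 0, 0.3) 0.0 [ 0.475 -0.118 -0.416 -0.    -1.273 -0.213] [-0.058 -0.037  0.798] 0.154
(0.42, 0, 0.25) 0.0 [ 0.475 -0.085 -0.503 -0.    -1.153 -0.213] [-0.041 -0.028  0.8  ] 0.176
(0.5, 0, 0.3) 0.0 [ 0.394  0.031 -0.275 -0.    -1.264 -0.132] [0.022 0.002 0.802] 0.124
(0.6, 0, 0.4) 0.0 [ 0.326  0.175  0.109 -0.    -1.504 -0.064] [0.103 0.028 0.793] 0.077
(0.643, 0.33, 0.25) 0.0 [ 0.743  0.434  0.139  0.    -1.276 -0.481] [0.191 0.168 0.746] 0.149
(0.643, 0.33, 0.094) 0.0 [ 0.743  0.547 -0.046 -0.    -0.978 -0.481] [0.235 0.208 0.715] 0.194
(0.631, 0.26, 0.094) 0.0 [ 0.676  0.49  -0.149 -0.    -0.933 -0.414] [0.225 0.173 0.731] 0.159
(0.52, 0.39, 0.25) 0.0 [ 0.943  0.314 -0.04  -0.    -1.216 -0.682] [0.115 0.148 0.773] 0.16
(0.52, 0.395, 0.125) 0.0 [ 0.948  0.417 -0.19   0.    -0.964 -0.686] [0.148 0.195 0.751] 0.179
```

Emit:
arm_command:
  motion:
    - [[0, 0, 0], [-7, 0, 0], 1]
    - [[0, 0, 0], [-7, 0, 0], 1]
    - [[0, 0, 0], [0, 0, -7], 1]
    - [[0, 0, 0], [0, 0, -7], 1]
    - [[0, 0, 0], [0, 0, -7], 1]
    - [[0, 0, 0], [0, 0, -7], 1]
    - [[0, 0, 0], [0, 0, -7], 1]
    - [[0, 0, 0], [0, 0, -7], 1]
    - [[0, 0, 0], [0, 0, -7], 1]
    - [[0, 0, 0], [0, 0, -7], 1]
    - [[0, 0, 0], [0, 0, -7], 1]
    - [[0, 0, 0], [0, 0, -7], 1]
    - [[0, 0, 0], [0, 0, -7], 1]
    - [[0, 0, 0], [0, 0, -7], 1]
    - [[0, 0, 0], [0, 0, -7], 1]
    - [[0, 0, 0], [0, 0, -7], 1]
    - [[0, 0, 0], [0, 0, -7], 1]
    - [[0, 0, 0], [0, 0, -7], 1]
    - [[0, 0, 0], [0, 0, -7], 1]
    - [[0, 0, 0], [0, 0, -7], 1]

```text
t: 2.52
eef_pos: [0.2151, -0.6606, 0.315]
ee_rot: [-3.141, 0.001, -0.622]
force: [0.4, 0.5, 0.5]
width: 0.0877
```

Emit:
arm_command:
  motion:
    - [[0, 0, 0], [0, 0, -7], 1]
    - [[0, 0, 0], [0, 0, -7], 1]
    - [[0, 0, 0], [0, 0, -7], 1]
    - [[0, 0, 0], [0, 0, -7], 1]
    - [[0, 0, 0], [0, 0, -7], 1]
    - [[0, 0, 0], [0, 0, 0], 1]

```text
t: 3.02
eef_pos: [0.2151, -0.6606, 0.315]
ee_rot: [-3.14, 0.0, -0.011]
force: [-0.5, -0.1, 0.2]
width: 0.0877
```

Emit:
arm_command:
  motion:
    - [[14, -35, 4], [0, 0, 0], 1]
    - [[14, -35, 4], [0, 0, 0], 1]
    - [[14, -35, 4], [0, 0, 0], 1]
    - [[14, -35, 4], [0, 0, 0], 1]
    - [[14, -35, 4], [0, 0, 0], 1]
    - [[14, -35, 4], [0, 0, 0], 1]
    - [[14, -35, 4], [0, 0, 0], 1]
    - [[14, -35, 4], [0, 0, 0], 1]
    - [[10, -35, 0], [0, 0, 0], 1]
    - [[10, -35, 0], [0, 0, 0], 1]
    - [[10, -35, 0], [0, 0, 0], 1]
    - [[10, -35, 0], [0, 0, 0], 1]
    - [[10, -35, 0], [0, 0, 0], 1]
    - [[10, -35, 0], [0, 0, 0], 1]
    - [[10, -35, 0], [0, 0, 0], 1]
    - [[10, -35, 0], [0, 0, 0], 1]
    - [[10, -35, 0], [0, 0, 0], 1]
    - [[10, -35, 0], [0, 0, 0], 1]
    - [[10, -35, 0], [0, 0, 0], 1]
    - [[0, 0, 0], [0, 0, 0], 1]

```text
t: 4.68
eef_pos: [0.4498, 0.0048, 0.2834]
ee_rot: [-3.141, -0.001, -0.018]
force: [0.6, -0.9, 0.2]
width: 0.0876
```

Emit:
arm_command:
  motion:
    - [[1, -35, 0], [0, 0, 0], 1]
    - [[1, -35, 0], [0, 0, 0], 1]
    - [[1, -35, 0], [0, 0, 0], 1]
    - [[1, -35, 0], [0, 0, 0], 1]
    - [[1, -35, 0], [0, 0, 0], 1]
    - [[1, -35, 0], [0, 0, 0], 1]
    - [[1, -35, 0], [0, 0, 0], 0.6]
    - [[31, -14, 5], [0, 0, -0.5], 0.6]
    - [[31, -14, 5], [0, 0, -0.5], 0.6]
    - [[31, -14, 5], [0, 0, 0], 0.6]
    - [[31, -14, 5], [0, 0, 0], 0.6]
    - [[31, -14, 10], [0, 0, 0], 0.6]
    - [[31, -14, 10], [0, 0, 0], 0.6]
    - [[0, 0, 10], [0, 0, 0], 0.6]
    - [[0, 0, 20], [0, 0, 0], 0.6]
    - [[0, 0, 20], [0, 0, 0], 0.6]
    - [[0, 0, 0], [0, 0, 0], 0.6]
    - [[0, 0, 0], [0, 0, 0], 0.6]

```text
t: 6.18
eef_pos: [0.6452, 0.3279, 0.1922]
ee_rot: [3.139, 0.002, -0.002]
force: [-0.0, 0.1, 1.1]
width: 0.052
```

```bash
python3 - <<'E'
from h import *
np.set_printoptions(precision=4,suppress=True)
s=arm.get_state(); print(s['t'],s['eef_pos'],s['ee_rot'],s['q'])
print("bottle",onz('top',243,175,0.03))
a=snap('top','top1')[130:220,250:350]; b=snap('side','side1')[120:280,330:480]
A=cv2.resize(a,(400,360),interpolation=2);B=cv2.resize(b,(400,427),interpolation=2)
o=np.zeros((427,800,3),np.uint8);o[:360,:400]=A;o[:,400:]=B
cv2.imwrite("pics/crop2.png",np.clip(o[:,:,::-1]*1.5,0,255).astype(np.uint8))
for n in('top','side'):
  print(n,"tcp",proj(n,s['eef_pos']),"knob est",proj(n,(.643,.3305,.086)))
E
```

```text
6.1833 [0.6452 0.3279 0.1922] [ 3.1394  0.0024 -0.002 ] [ 0.7384  0.4715  0.0649 -0.     -1.1675  0.8304]
bottle [0.6679 0.4987 0.03  ]
top tcp (np.float64(306.42925749552353), np.float64(134.41844773660722)) knob est (np.float64(306.3043914427528), np.float64(160.46526334422686))
side tcp (np.float64(393.74220254789213), np.float64(171.39406361297725)) knob est (np.float64(386.9367549907653), np.float64(220.9282728351837))
```

View pics/crop2.png

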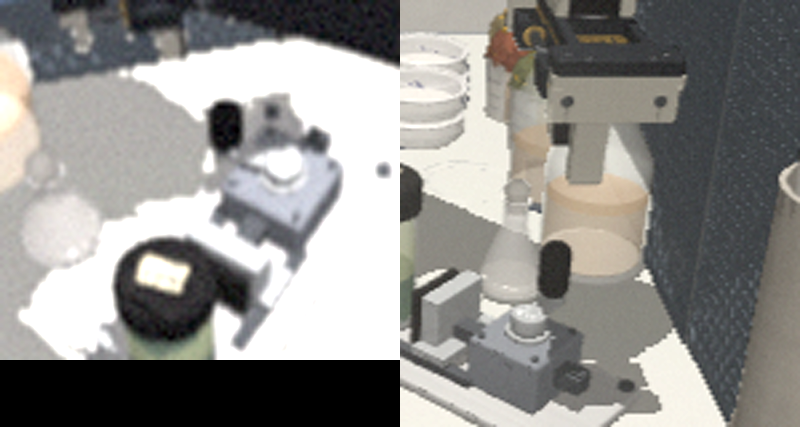

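The knob is at top (306,161) and side (388,220.5), the same as before. One finger is visible above it, tip at about side (400,188). I'll check that tip against the calibration.

```bash
python3 - <<'E'
from h import *
for y in (.302,.285): print(proj('side',(.6452,y,.173)))
print(onz('side',388,220.5,.086),onz('top',306,161,.086))
E
```

```text
(np.float64(395.4400433617477), np.float64(187.00862609549642))
(np.float64(397.3272433110173), np.float64(191.2049907140254))
[0.64537931 0.33213849 0.086     ] [0.64157929 0.33157596 0.086     ]
```

Emit:
arm_command:
  motion:
    - [[-3, -3, 20], [0, 0, 0], 0.6]
    - [[0, 0, 20], [0, 0, 0], 0.6]
    - [[0, 0, 20], [0, 0, 0], 0.6]
    - [[0, 0, 20], [0, 0, 0], 0.6]
    - [[0, 0, 18], [0, 0, 0], 0.6]
    - [[0, 0, 0], [0, 0, 0], 0.6]
  newtons: 35

```text
t: 6.78
eef_pos: [0.6414, 0.3308, 0.0932]
ee_rot: [3.14, 0.003, -0.001]
force: [-0.7, -1.3, -1.1]
width: 0.0528
```

Emit:
arm_command:
  motion:
    - [[0, 0, 0], [0, 0, 0], 0]
    - [[0, 0, 0], [0, 0, 0], 0]
    - [[0, 0, 0], [0, 0, 0], 0]
    - [[0, 0, 0], [0, 0, 0], 0]
    - [[0, 0, 0], [0, 0, 0], 0]
    - [[0, 0, 0], [0, 0, 0], 0]

```text
t: 7.28
eef_pos: [0.6432, 0.3323, 0.0966]
ee_rot: [-3.14, -0.002, 0.001]
force: [-0.6, 1.7, 3.8]
width: 0.0221
```

```bash
cat > arc.py <<'E'
import numpy as np,sys
a0,a1,n,r=map(float,sys.argv[1:5]); a=np.radians(np.linspace(a0,a1,int(n)+1))
p=np.c_[r*np.cos(a),r*np.sin(a)]; p=np.round(p-p[0],1); d=np.diff(p,axis=0)
print([[[round(x,1),round(-y,1),0],[0,0,0],0] for x,y in d])
E
python3 arc.py 56 -40 16 40
```

```text
[[[np.float64(3.3), np.float64(2.5), 0], [0, 0, 0], 0], [[np.float64(3.1), np.float64(2.9), 0], [0, 0, 0], 0], [[np.float64(2.8), np.float64(3.1), 0], [0, 0, 0], 0], [[np.float64(2.4), np.float64(3.5), 0], [0, 0, 0], 0], [[np.float64(2.0), np.float64(3.6), 0], [0, 0, 0], 0], [[np.float64(1.6), np.float64(3.9), 0], [0, 0, 0], 0], [[np.float64(1.2), np.float64(4.0), 0], [0, 0, 0], 0], [[np.float64(0.8), np.float64(4.1), 0], [0, 0, 0], 0], [[np.float64(0.4), np.float64(4.2), 0], [0, 0, 0], 0], [[np.float64(-0.1), np.float64(4.2), 0], [0, 0, 0], 0], [[np.float64(-0.5), np.float64(4.1), 0], [0, 0, 0], 0], [[np.float64(-0.9), np.float64(4.1), 0], [0, 0, 0], 0], [[np.float64(-1.4), np.float64(3.9), 0], [0, 0, 0], 0], [[np.float64(-1.7), np.float64(3.8), 0], [0, 0, 0], 0], [[np.float64(-2.2), np.float64(3.6), 0], [0, 0, 0], 0], [[np.float64(-2.5), np.float64(3.4), 0], [0, 0, 0], 0]]
```

Emit:
arm_command:
  motion:
    - [[3.3, 2.5, 0], [0, 0, 0], 0]
    - [[3.1, 2.9, 0], [0, 0, 0], 0]
    - [[2.8, 3.1, 0], [0, 0, 0], 0]
    - [[2.4, 3.5, 0], [0, 0, 0], 0]
    - [[2, 3.6, 0], [0, 0, 0], 0]
    - [[1.6, 3.9, 0], [0, 0, 0], 0]
    - [[0, 0, 0], [0, 0, 0], 0]

```text
t: 7.87
eef_pos: [0.658, 0.3132, 0.0965]
ee_rot: [-3.139, -0.001, 0.001]
force: [-3.6, 4.1, 4.4]
width: 0.0223
```

Emit:
arm_command:
  motion:
    - [[1.2, 4, 0], [0, 0, 0], 0]
    - [[0.8, 4.1, 0], [0, 0, 0], 0]
    - [[0.4, 4.2, 0], [0, 0, 0], 0]
    - [[-0.1, 4.2, 0], [0, 0, 0], 0]
    - [[-0.5, 4.1, 0], [0, 0, 0], 0]
    - [[0, 0, 0], [0, 0, 0], 0]

```text
t: 8.37
eef_pos: [0.6601, 0.2931, 0.0965]
ee_rot: [-3.138, -0.002, 0.001]
force: [-3.2, 5.6, 2.0]
width: 0.0222
```

Emit:
arm_command:
  motion:
    - [[-0.9, 4.1, 0], [0, 0, 0], 0]
    - [[-1.4, 3.9, 0], [0, 0, 0], 0]
    - [[-1.7, 3.8, 0], [0, 0, 0], 0]
    - [[-2.2, 3.6, 0], [0, 0, 0], 0]
    - [[-2.5, 3.4, 0], [0, 0, 0], 0]
    - [[0, 0, 0], [0, 0, 0], 0]

```text
t: 8.87
eef_pos: [0.6521, 0.2748, 0.0966]
ee_rot: [-3.138, -0.004, 0.001]
force: [0.3, 7.2, 0.8]
width: 0.022
```

```bash
python3 arc.py -40 -75 9 40 | sed 's/np.float64//g'
```

```text
[[[(-1.8), (2.0), 0], [0, 0, 0], 0], [[(-2.0), (1.9), 0], [0, 0, 0], 0], [[(-2.0), (1.8), 0], [0, 0, 0], 0], [[(-2.2), (1.6), 0], [0, 0, 0], 0], [[(-2.3), (1.4), 0], [0, 0, 0], 0], [[(-2.4), (1.3), 0], [0, 0, 0], 0], [[(-2.5), (1.2), 0], [0, 0, 0], 0], [[(-2.5), (0.9), 0], [0, 0, 0], 0], [[(-2.6), (0.8), 0], [0, 0, 0], 0]]
```

Emit:
arm_command:
  motion:
    - [[-1.8, 2, 0], [0, 0, 0], 0]
    - [[-2, 1.9, 0], [0, 0, 0], 0]
    - [[-2, 1.8, 0], [0, 0, 0], 0]
    - [[0, 0, 0], [0, 0, 0], 0]
    - [[0, 0, 0], [0, 0, 0], 0]

```text
t: 9.28
eef_pos: [0.647, 0.2693, 0.0966]
ee_rot: [-3.138, -0.004, 0.002]
force: [2.2, 6.7, 0.6]
width: 0.0219
```

Emit:
arm_command:
  motion:
    - [[-2.2, 1.6, 0], [0, 0, 0], 0]
    - [[-2.3, 1.4, 0], [0, 0, 0], 0]
    - [[0, 0, 0], [0, 0, 0], 0]
    - [[0, 0, 0], [0, 0, 0], 0]

```text
t: 9.62
eef_pos: [0.6428, 0.2661, 0.0966]
ee_rot: [-3.138, -0.005, 0.002]
force: [4.3, 6.5, 0.0]
width: 0.0221
```

Emit:
arm_command:
  motion:
    - [[-2.4, 1.3, 0], [0, 0, 0], 0]
    - [[-2.5, 1.2, 0], [0, 0, 0], 0]
    - [[0, 0, 0], [0, 0, 0], 0]
    - [[0, 0, 0], [0, 0, 0], 0]

```text
t: 9.95
eef_pos: [0.6385, 0.2637, 0.0967]
ee_rot: [-3.138, -0.006, 0.002]
force: [6.4, 5.8, -2.3]
width: 0.022
```

Emit:
arm_command:
  motion:
    - [[-2.5, 0.9, 0], [0, 0, 0], 0]
    - [[-2.6, 0.8, 0], [0, 0, 0], 0]
    - [[0, 0, 0], [0, 0, 0], 0]
    - [[0, 0, 0], [0, 0, 0], 0]

```text
t: 10.28
eef_pos: [0.6342, 0.2618, 0.0967]
ee_rot: [-3.138, -0.007, 0.002]
force: [9.2, 4.5, -3.5]
width: 0.0218
```

Emit:
arm_command:
  motion:
    - [[-2.6, 0.6, 0], [0, 0, 0], 0]
    - [[0, 0, 0], [0, 0, 0], 0]
    - [[0, 0, 0], [0, 0, 0], 0]

```text
t: 10.53
eef_pos: [0.6321, 0.2611, 0.0968]
ee_rot: [-3.138, -0.008, 0.002]
force: [11.5, 4.3, -5.0]
width: 0.0219
```

Emit:
arm_command:
  motion:
    - [[-2.7, 0.5, 0], [0, 0, 0], 0]
    - [[0, 0, 0], [0, 0, 0], 0]
    - [[0, 0, 0], [0, 0, 0], 0]

```text
t: 10.78
eef_pos: [0.6298, 0.2606, 0.0968]
ee_rot: [-3.138, -0.008, 0.002]
force: [13.0, 4.0, -4.9]
width: 0.0221
```

Emit:
arm_command:
  motion:
    - [[-1.4, 0.2, 0], [0, 0, 0], 0]
    - [[0, 0, 0], [0, 0, 0], 0]
    - [[0, 0, 0], [0, 0, 0], 0]

```text
t: 11.03
eef_pos: [0.6287, 0.2604, 0.0968]
ee_rot: [-3.137, -0.009, 0.002]
force: [15.3, 3.3, -6.3]
width: 0.0223
```

Emit:
arm_command:
  motion:
    - [[0, 0, 0], [0, 0, 0], 0.6]
    - [[0, 0, 0], [0, 0, 0], 0.6]
    - [[0, 0, 0], [0, 0, 0], 0.6]
    - [[0, 0, 0], [0, 0, 0], 0.6]
    - [[0, 0, -10], [0, 0, 0], 0.6]
    - [[0, 0, -25], [0, 0, 0], 0.6]
    - [[0, 0, -35], [0, 0, 0], 0.6]
    - [[0, 0, -35], [0, 0, 0], 0.6]
    - [[0, 0, -35], [0, 0, 0], 1]
    - [[0, 0, 0], [0, 0, 0], 1]

```text
t: 11.87
eef_pos: [0.6271, 0.2595, 0.2451]
ee_rot: [-3.136, -0.011, 0.002]
force: [1.4, 0.2, 2.0]
width: 0.0607
```

```bash
python3 - <<'E'
from h import *
np.set_printoptions(precision=4,suppress=True)
a=snap('top','top2')[145:275,230:365]; b=snap('side','side2')[160:300,270:430]
A=cv2.resize(a,(400,385),interpolation=2);B=cv2.resize(b,(400,350),interpolation=2)
o=np.zeros((385,800,3),np.uint8);o[:385,:400]=A;o[:350,400:]=B
cv2.imwrite("pics/crop3.png",np.clip(o[:,:,::-1]*1.6,0,255).astype(np.uint8))
for n in('top','side'): print(n,"seated lid",proj(n,(.5191,.3954,.134)),"knob",proj(n,(.6287,.2604,.086)))
E
```

```text
top seated lid (np.float64(288.64425602528365), np.float64(199.1393498174066)) knob (np.float64(334.33543889884453), np.float64(160.3660169229633))
side seated lid (np.float64(322.07406755469526), np.float64(184.40857361505945)) knob (np.float64(386.04549704204084), np.float64(240.40363506998966))
```

View pics/crop3.png

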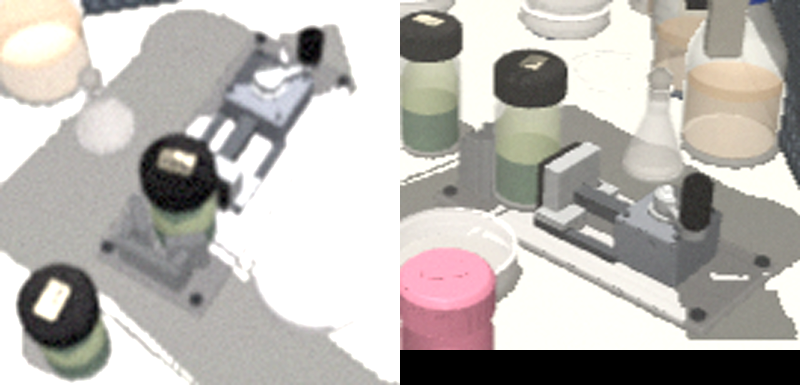

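The knob stayed where I left it (top 334.6,161, matching the prediction). The pad is on the jar and the jar is at the V (lid top about (290,200)). Next is the lid.

Emit:
arm_command:
  motion:
    - [[-21.6, -26.9, 0], [-0.3, -0.6, 0], 1]
    - [[-21.6, -26.9, 0], [0, 0, 0], 1]
    - [[-21.6, -26.9, 0], [0, 0, 0], 1]
    - [[-21.6, -26.9, 0], [0, 0, 0], 1]
    - [[-21.6, -26.9, 0], [0, 0, 0], 1]
    - [[0, 0, 5], [0, 0, -7], 1]
    - [[0, 0, 5], [0, 0, -7], 1]
    - [[0, 0, 5], [0, 0, -7], 1]
    - [[0, 0, 5], [0, 0, -7], 1]
    - [[0, 0, 5], [0, 0, -7], 1]
    - [[0, 0, 5], [0, 0, -7], 1]
    - [[0, 0, 5], [0, 0, -7], 1]
    - [[0, 0, 0], [0, 0, 0], 1]

```text
t: 13.05
eef_pos: [0.5145, 0.3916, 0.1984]
ee_rot: [-3.137, 0.015, 0.861]
force: [-0.6, 0.4, -0.4]
width: 0.0875
```

```bash
python3 - <<'E'
from h import *
np.set_printoptions(precision=4,suppress=True)
s=arm.get_state(); print(s['t'],s['eef_pos'],s['ee_rot'],s['q'],s['width'])
print(onz('top',290.1,199.7,.134),onz('side',322,186.8,.134))
E
```

```text
13.05 [0.5145 0.3916 0.1984] [-3.1367  0.0149  0.8614] [ 0.9482  0.3529 -0.104  -0.0068 -1.1283  1.4869] 0.08745795304376755
[0.517  0.3924 0.134 ] [0.5183 0.3844 0.134 ]
```

```bash
cat > fix.py <<'E'
from h import *
s=arm.get_state(); M=R.from_euler('xyz',s['ee_rot']); D=R.from_euler('xyz',[np.pi,0,s['ee_rot'][2]])
print("rot deg",np.round(np.degrees((M.inv()*D).as_rotvec()),2))
import sys
t=np.array(list(map(float,sys.argv[1:4])))
print("shift mm",np.round(D.inv().apply(t-s['eef_pos'])*1e3,1))
E
python3 fix.py .5185 .393 .124
```

```text
rot deg [-0.28  0.85 -0.  ]
shift mm [ 3.6  2.1 74.4]
```

Emit:
arm_command:
  motion:
    - [[3.6, 2.1, 5], [-0.3, 0.8, 0], 1]
    - [[0, 0, 20], [0, 0, 0], 1]
    - [[0, 0, 20], [0, 0, 0], 1]
    - [[0, 0, 15], [0, 0, 0], 1]
    - [[0, 0, 5], [0, 0, 0], 1]
    - [[0, 0, 0], [0, 0, 0], 1]
    - [[0, 0, 0], [0, 0, 0], 1]
  newtons: 15

```text
t: 13.63
eef_pos: [0.5199, 0.3941, 0.136]
ee_rot: [3.14, -0.003, 0.854]
force: [0.2, 0.0, 0.5]
width: 0.0878
```

```bash
python3 fix.py .5185 .393 .133; python3 - <<'E'
from h import *
a=snap('top','top3')[145:275,230:365]; b=snap('side','side3')[130:270,250:410]
A=cv2.resize(a,(400,385),interpolation=2);B=cv2.resize(b,(400,350),interpolation=2)
o=np.zeros((385,800,3),np.uint8);o[:385,:400]=A;o[:350,400:]=B
cv2.imwrite("pics/crop4.png",np.clip(o[:,:,::-1]*1.6,0,255).astype(np.uint8))
E
```

```text
rot deg [ 0.07 -0.16 -0.  ]
shift mm [-1.7 -0.3  3. ]
```

View pics/crop4.png

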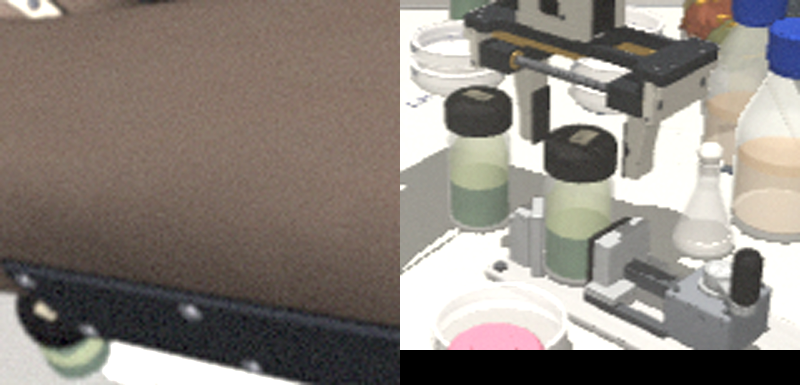

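The fingers straddle the lid (lid about (580,150) in the side crop, fingertips (537,140) and (640,178)). Tips are at about z 0.115. Closing now.

Emit:
arm_command:
  motion:
    - [[-1, 0, 2], [0, 0, 0], 1]
    - [[0, 0, 0], [0, 0, 0], 0.5]
    - [[0, 0, 0], [0, 0, 0], 0.5]
    - [[0, 0, 0], [0, 0, 0], 0.5]
    - [[0, 0, 0], [0, 0, 0], 0.5]
    - [[0, 0, 0], [0, 0, 0], 0.5]
  newtons: 15

```text
t: 14.23
eef_pos: [0.5186, 0.3947, 0.1343]
ee_rot: [-3.141, -0.005, 0.856]
force: [-12.2, 10.0, 9.6]
width: 0.0598
```

```bash
python3 - <<'E'
from h import *
np.set_printoptions(precision=4,suppress=True)
s=arm.get_state(); print({k:s[k] for k in('t','q','eef_pos','ee_rot','force','moment','width')})
E
```

```text
{'t': 14.2333, 'q': array([ 0.949 ,  0.4035, -0.1879, -0.0006, -0.9741,  1.4779]), 'eef_pos': array([0.5186, 0.3947, 0.1343]), 'ee_rot': array([-3.1406, -0.0052,  0.8557]), 'force': array([-12.2394,   9.9599,   9.5955]), 'moment': array([3.8361, 4.8181, 0.0243]), 'width': 0.05981405841006894}
```

Emit:
arm_command:
  motion:
    - [[0, -1.5, 0], [0, 0, 0], 0.5]
    - [[0, 0, 0], [0, 0, 0], 0.5]
    - [[0, 0, 0], [0, 0, 0], 0.5]
  newtons: 20

```text
t: 14.48
eef_pos: [0.518, 0.3955, 0.1344]
ee_rot: [3.141, -0.005, 0.856]
force: [-3.9, 4.4, 4.3]
width: 0.0595
```

Emit:
arm_command:
  motion:
    - [[0, -0.7, 0], [0, 0, 0], 0.5]
    - [[0, 0, 0], [0, 0, 3], 0.5]
    - [[0, 0, 0], [0, 0, 5], 0.5]
    - [[0, 0, 0], [0, 0, 5], 0.5]
    - [[0, 0, 0], [0, 0, 5], 0.5]
    - [[0, 0, 0], [0, 0, 5], 0.5]
    - [[0, 0, 0], [0, 0, 0], 0.5]
  newtons: 12

```text
t: 15.07
eef_pos: [0.5181, 0.3954, 0.1344]
ee_rot: [-3.14, -0.005, 0.451]
force: [-0.6, 4.2, 5.3]
width: 0.0597
```

```bash
cat > st.py <<'E'
from h import *
np.set_printoptions(precision=4,suppress=True)
s=arm.get_state(); M=R.from_euler('xyz',s['ee_rot'])
print(s['t'],s['eef_pos'],s['ee_rot'],'F tool',M.inv().apply(s['force']),'Mom',s['moment'],'tool',M.inv().apply(s['moment']),s['width'],'q6',s['q'][5])
E
python3 st.py
```

```text
15.0667 [0.5181 0.3954 0.1344] [-3.1405 -0.0053  0.4508] F tool [ 1.2677 -4.0426 -5.2958] Mom [1.5028 0.2535 0.0007] tool [1.4631 0.4265 0.0065] 0.05967423984399277 q6 1.0690401680407993
```

Emit:
arm_command:
  motion:
    - [[0, -0.5, 0], [0, 0, 5], 0.5]
    - [[0, 0, 0], [0, 0, 5], 0.5]
    - [[0, 0, 0], [0, 0, 5], 0.5]
    - [[0, 0, 0], [0, 0, 5], 0.5]
    - [[0, 0, 0], [0, 0, 5], 0.5]

```text
t: 15.48
eef_pos: [0.518, 0.3953, 0.1343]
ee_rot: [-3.139, -0.004, 0.017]
force: [0.9, 1.4, 4.5]
width: 0.0599
```

```bash
python3 st.py; python3 - <<'E'
from h import *
b=snap('side','side4')[130:270,250:410]; o=np.array(cv2.imread('pics/side3.png'))[130:270,250:410]
cv2.imwrite("pics/crop5.png",np.hstack([np.clip(cv2.resize(x.astype(float),(400,350),interpolation=2)*1.6,0,255).astype(np.uint8) for x in(o,b[:,:,::-1])]))
E
```

```text
15.4833 [0.518  0.3953 0.1343] [-3.1393 -0.0042  0.0174] F tool [ 0.8979 -1.3571 -4.4889] Mom [ 0.4491 -0.3244  0.0767] tool [ 0.4437  0.332  -0.0756] 0.05987474803306843 q6 0.6349941261064663
```

View pics/crop5.png

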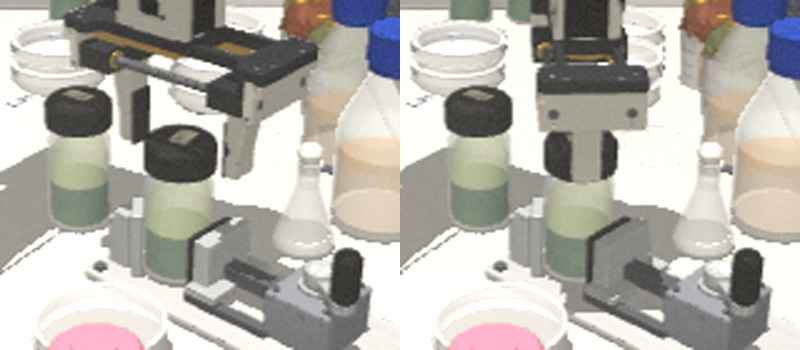

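```bash
python3 - <<'E'
from h import *
f=lambda p:(lambda u,v:((u-250)*2.5+400,(v-130)*2.5))(*proj('side',p))
for n,p in [('tip back',(.518,.345,.1153)),('tip front',(.518,.365,.1153)),('lid bottom front',(.518,.365,.108)),('lid top far',(.518,.425,.134)),('jar bottom front',(.518,.365,.01)),]: print(n,np.round(f(p)))
E
```

```text
tip back [582. 186.]
tip front [580. 174.]
lid bottom front [580. 182.]
lid top far [577. 121.]
jar bottom front [577. 286.]
```

Emit:
arm_command:
  motion:
    - [[0, -0.2, 0], [0, 0, 5], 0.5]
    - [[0, 0, 0], [0, 0, 5], 0.5]
    - [[0, 0, 0], [0, 0, 5], 0.5]

```text
t: 15.78
eef_pos: [0.518, 0.3951, 0.1342]
ee_rot: [-3.139, -0.003, -0.243]
force: [1.2, 0.1, 5.5]
width: 0.0598
```

```bash
python3 st.py
```

```text
15.7833 [0.518  0.3951 0.1342] [-3.1391 -0.0034 -0.2428] F tool [ 1.1257 -0.3719 -5.4628] Mom [-0.0943 -0.5066  0.0437] tool [ 0.0304  0.5143 -0.0449] 0.059778050838794 q6 0.374628387998366
```

Emit:
arm_command:
  motion:
    - [[0, 0, 0], [0, 0, 5], 0.5]
    - [[0, 0, 0], [0, 0, 5], 0.5]
    - [[0, 0, 0], [0, 0, 5], 0.5]

```text
t: 16.03
eef_pos: [0.5178, 0.3949, 0.1342]
ee_rot: [-3.139, -0.003, -0.505]
force: [1.5, -0.3, 5.1]
width: 0.0597
```

```bash
python3 st.py
```

```text
16.0333 [0.5178 0.3949 0.1342] [-3.1388 -0.0026 -0.5047] F tool [ 1.4814 -0.5133 -5.1442] Mom [-0.2968 -0.3146  0.144 ] tool [-0.1073  0.4185 -0.1454] 0.05966267496655544 q6 0.11280585354017254
```

Emit:
arm_command:
  motion:
    - [[0, 0, 0], [0, 0, 2.5], 0.5]
    - [[0, 0, 0], [0, 0, 2.5], 0.5]

```text
t: 16.2
eef_pos: [0.5178, 0.3948, 0.1342]
ee_rot: [-3.139, -0.002, -0.59]
force: [0.4, -0.1, 5.1]
width: 0.0596
```

```bash
python3 st.py
```

```text
16.2 [0.5178 0.3948 0.1342] [-3.1387 -0.0023 -0.5902] F tool [ 0.4301 -0.1853 -5.1072] Mom [-0.3666 -0.2615  0.067 ] tool [-0.1589  0.4211 -0.0686] 0.059551588977101645 q6 0.027369997494267204
```

Emit:
arm_command:
  motion:
    - [[0, 0, 0], [0, 0, 2.5], 0.5]
    - [[0, 0, 0], [0, 0, 2.5], 0.5]

```text
t: 16.37
eef_pos: [0.5176, 0.3953, 0.1341]
ee_rot: [-3.138, -0.001, -0.677]
force: [-0.6, 2.7, 5.0]
width: 0.0602
```

```bash
python3 st.py
```

```text
16.3667 [0.5176 0.3953 0.1341] [-3.1379 -0.0014 -0.6768] F tool [-2.1508 -1.7009 -5.0014] Mom [0.7937 0.4856 0.5268] tool [ 0.3153 -0.8776 -0.5231] 0.06017445136539415 q6 -0.05923346206366974
```

Emit:
arm_command:
  motion:
    - [[0, 0, 0], [0, 0, 0], 0.5]

```text
t: 16.45
eef_pos: [0.5175, 0.3954, 0.134]
ee_rot: [-3.138, -0.001, -0.677]
force: [1.3, 1.3, 4.9]
width: 0.0596
```

```bash
python3 st.py
```

```text
16.45 [0.5175 0.3954 0.134 ] [-3.138  -0.0014 -0.6772] F tool [ 0.2062 -1.8957 -4.8748] Mom [0.558  0.1907 0.3138] tool [ 0.3159 -0.4994 -0.3116] 0.05964678082049403 q6 -0.05979249773770231
```

Emit:
arm_command:
  motion:
    - [[0, 0, 0], [0, 0, 1.5], 0.5]
    - [[0, 0, 0], [0, 0, 0], 0.5]

```text
t: 16.62
eef_pos: [0.5175, 0.3956, 0.134]
ee_rot: [-3.138, -0.001, -0.702]
force: [0.5, 1.6, 4.8]
width: 0.06
```

```bash
python3 st.py
```

```text
16.6167 [0.5175 0.3956 0.134 ] [-3.1378 -0.0012 -0.7025] F tool [-0.6119 -1.5409 -4.7942] Mom [0.6588 0.3326 0.3589] tool [ 0.2884 -0.6809 -0.356 ] 0.05996314913447569 q6 -0.08509589791999272
```

Emit:
arm_command:
  motion:
    - [[0, 0, 0], [0, 0, 0], 0.5]
    - [[0, 0, 0], [0, 0, -3], 0.5]
    - [[0, 0, 0], [0, 0, -5], 0.5]
    - [[0, 0, 0], [0, 0, -5], 0.5]
    - [[0, 0, 0], [0, 0, -5], 0.5]
    - [[0, 0, 0], [0, 0, -5], 0.5]
    - [[0, 0, 0], [0, 0, -5], 0.5]
    - [[0, 0, 0], [0, 0, -5], 0.5]
    - [[0, 0, 0], [0, 0, -5], 0.5]
    - [[0, 0, 0], [0, 0, -5], 0.5]
    - [[0, 0, 0], [0, 0, 0], 0.5]
  newtons: 18

```text
t: 17.53
eef_pos: [0.5177, 0.3962, 0.1341]
ee_rot: [-3.138, -0.004, 0.052]
force: [1.3, 4.9, 4.0]
width: 0.0597
```

```bash
python3 st.py
```

```text
17.5333 [0.5177 0.3962 0.1341] [-3.1385 -0.004   0.0521] F tool [ 1.6049 -4.8143 -3.9531] Mom [ 1.4802 -0.1645  0.0359] tool [ 1.4698  0.2413 -0.0308] 0.05969189194035144 q6 0.6695069510192498
```

Emit:
arm_command:
  motion:
    - [[0, 0, 0], [0, 0, -5], 0.5]
    - [[0, 0, 0], [0, 0, -5], 0.5]
    - [[0, 0, 0], [0, 0, -5], 0.5]
    - [[0, 0, 0], [0, 0, -5], 0.5]
    - [[0, 0, 0], [0, 0, -5], 0.5]
    - [[0, 0, 0], [0, 0, -5], 0.5]
    - [[0, 0, 0], [0, 0, -5], 0.5]
    - [[0, 0, 0], [0, 0, -5], 0.5]
    - [[0, 0, 0], [0, 0, 0], 0.5]
    - [[0, 0, 0], [0, 0, 0], 0.5]

```text
t: 18.37
eef_pos: [0.5175, 0.3966, 0.1341]
ee_rot: [-3.141, -0.005, 0.743]
force: [-0.2, 5.6, 3.9]
width: 0.0597
```

```bash
python3 st.py
```

```text
18.3667 [0.5175 0.3966 0.1341] [-3.1413 -0.0054  0.743 ] F tool [ 3.6135 -4.2379 -3.9226] Mom [2.0128 0.1787 0.0392] tool [ 1.6034  1.23   -0.0309] 0.059664547261789026 q6 1.3603289904180749
```

Emit:
arm_command:
  motion:
    - [[0, -0.4, 0], [0, 0, -5], 0.5]
    - [[0, 0, 0], [0, 0, -2.2], 0.5]
    - [[0, 0, 0], [0, 0, 0], 0.5]
    - [[0, 0, 0], [0, 0, 0], 0.5]

```text
t: 18.7
eef_pos: [0.5174, 0.3967, 0.1341]
ee_rot: [3.141, -0.005, 0.868]
force: [0.0, 5.4, 3.2]
width: 0.0596
```

```bash
python3 st.py; python3 - <<'E'
from h import *
b=snap('side','side5')[130:270,250:410]; a=snap('top','top5')[145:275,230:365]
cv2.imwrite("pics/crop6.png",np.hstack([np.clip(cv2.resize(x.astype(float),(400,350),interpolation=2)*1.6,0,255).astype(np.uint8) for x in(a[:,:,::-1],b[:,:,::-1])]))
E
```

```text
18.7 [0.5174 0.3967 0.1341] [ 3.1409 -0.0053  0.8679] F tool [ 4.1569 -3.4808 -3.1781] Mom [ 1.754  -0.171   0.0547] tool [ 1.0037  1.4488 -0.0484] 0.059635968715813385 q6 1.484500033959212
```

View pics/crop6.png

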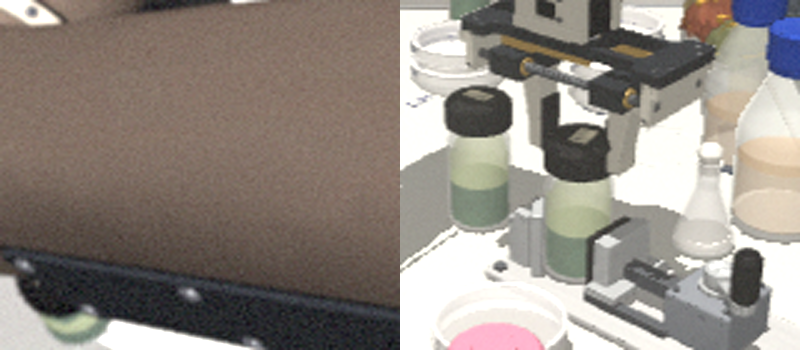

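The lid is held (width 59.6 mm). Its label is back near its starting angle, which fits about 1.53 rad closed and 1.57 rad reopened. The jar is upright and the crank hasn't moved, so I'm handing in.

```bash
python3 -c "
from station import arm
print(arm.job_done())"
```

```text
the job is handed in; nothing more can be done
None
```

I clamped the jar, screwed its lid down to the stop, backed it off a quarter turn and handed the job in at about 18.8 s, still holding the lid.

- **Crank:** I turned it clockwise to about 2.95 rad, with about 15.6 N at the knob at the end. That is about 0.4 rad past where it began to stiffen. I then let go, and a picture showed the knob where I left it and the pad on the jar.
- **Lid closed:** It turned about 1.53 rad clockwise with little resistance. The resistance then jumped from about 0.07 N m to a steady 0.31–0.36 N m while the fingers slipped slightly. I took that as the stop.
- **Quarter turn:** I backed it off 1.570 rad by measured yaw, from -0.7025 to 0.868. The fingers still hold the lid, 59.6 mm wide, with an 18 N grip.
- **Last picture:** The jar stands upright in the V and the crank has not moved. The spare jar, flask and dish look unmoved; I did not measure their positions again.

**Disagreements:**
- The two cameras differed by up to about 8 mm along y on the lid position and about 4 mm on the knob. I relied on contact forces for the final centring.
- About 5 N of side force and 3 N of vertical force remain on the lid.
- The top camera's view of the lid was blocked by the arm at the end, so only the side camera confirms the final lid setting.
- I did not check separately that the jar itself had not turned at the stop. It looked still in the side view, and the lid's label angle agreed.

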